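# Clamp a lifting lug in the welding jig with its T-handle screw

## Task

Get the lifting lug ready for welding: slide its foot along the bench into the jig, between the guides and under the screw, until its nose is fully home against the back stop. Then wind the T-handle screw down clockwise until its pad bears on the foot and is hand-tight (about 9 N of push near the end of the bar), never over-tightened, and let go with the lug still home. Leave the other things on the bench where they are.

Things in the scene. Friction and masses are not known exactly. Their poses are not given: they have to be found in the camera images.
- jig: Green C-frame welding jig fixed to the bench. Origin: on the bench top, under the screw axis; its x axis points into the jig. Foot slot on the bench, along x: steel guides 54 mm apart (y +-27), 14 high, from x -45 to +35 mm, mouth flared to x -66; back stop face at x +35. The post stands at x +65 to +105 and carries an arm over the slot: top at z 110 mm, brass-capped nose to z 119 round the screw.
- tee_screw: Steel clamping screw on the jig's vertical axis, turned by its T-bar. Origin: middle of the bar. x axis: along the bar to the red ball end (other end black). Bar 10 mm thick, balls 15 mm at +-54 mm from the axis; free from 14 to 44. Clockwise from above lowers screw and bar 4 mm a turn. Its flat foot pad, 26 mm wide, lies 153.8 mm below the origin. It touches after 0.5 to 0.8 turn.
- tee_red (a point): Middle of the red ball on the T-bar, 54 mm from the screw axis. Pushed 40 mm from the axis the screw runs free at about 2.5 N (0.1 N m). Once the pad bears on the foot this climbs about 1.5 N per 0.1 rad: 7 to 11 N (0.28 to 0.44 N m) is hand-tight, over 14 N too tight. Measured heights are not exact enough to tell where it touches: go by feel. It stays where it is left.
- lug: Loose steel lifting lug, 0.5 to 0.95 kg, lying on the bench. Foot plate 180 x 50 x 8 mm with an upright rib near its tail. Origin: underside of the foot, below the rib's middle. x axis: along the foot to its nose; the foot runs from x -25 to +155 mm. Its underside stays flat on the bench all the time.
- lug_rib (a point): Grip point in the lug's rib, 34 mm above the bench. The rib stands along the foot's x axis, 10 mm thick (y), 40 to 50 mm long (x), top rounded at 67 mm above the bench, with a black eye; grip it across its thickness. When the lug is home it lies 120 mm outside the screw axis.
- lug_nose (a point): Middle of the foot's nose edge, 4 mm above the bench; home when it touches the jig's back stop (35 mm past the screw axis).
- chipping_hammer: Chipping hammer lying beyond the work; leave alone. Origin: its underside's middle.
- wire_brush: Hand brush lying beyond the jig; leave alone. Origin: its underside's middle.
- magnet_square: Red three-sided welding magnet, 90 mm, to the right; leave alone. Origin: its underside's middle.
- flat_bar_offcut: Dark flat bar offcut, 150 x 25 x 6 mm, beyond the jig; leave alone. Origin: its underside's middle.
- spatter_can: Yellow can, 170 mm tall, far right; leave alone. Origin: its underside's middle.
- flange_ring: Steel flange ring, 90 mm across, flat on the bench, near left; leave alone. Origin: its underside's middle.
- rod_tube: Blue filler rod tube lying on the bench, 330 mm long, left; leave alone. Origin: its underside's middle.
Mind the look-alikes: they are no part of the job. Leave any brown or turquoise look-alike of the lug alone.

How it is judged:
On the way, in this order (a step that is already met when the one before it is completed fails the run):
1. the lug's foot is in the jig, home against the back stop (x of lug_nose in the frame of jig above 0.0325 m and y of lug_nose in the frame of jig between -0.006 and 0.006 m and angle between the x axis of lug and the x axis of jig, either way round below 0.08 rad and angle between lug's own z axis and vertical below 0.05 rad), for 0.2 s.
2. the screw's pad bears on the foot with the lug still home (all of step 1 and contact force between tee_screw and lug above 25 N), for 0.3 s.
At the end, for the whole second after the job is handed in: The lug lies flat between the guides with its nose within 2.5 mm of the back stop (within 6 mm sideways and 0.08 rad), the screw presses on its foot with 25 to 100 N, and both are at rest (all of step 2 and contact force between tee_screw and lug below 100 N and angular speed of tee_screw below 0.05 rad/s and linear speed of lug below 0.01 m/s); the robot touches nothing.
It fails at once if the screw is over-tightened: it presses on the lug with more than 130 N (contact force between tee_screw and lug above 130 N).
It fails at once if another thing on the bench is moved by more than 30 mm (distance of any of chipping_hammer, wire_brush, magnet_square, flat_bar_offcut, spatter_can, flange_ring, rod_tube from where it was at the start of the episode above 0.03 m).
It also fails if it takes over 72 s, if anything falls off the work surface, if the arm or the gripper's body presses on something with over 40 N, if the wrist force passes 120 N, or if a joint passes its speed limit or range.

## Robot

A 7-joint arm with a two-finger parallel gripper is mounted at the origin on the work surface. World frame = base frame: x ahead of the robot, y to its left, z up, the work surface at z = 0. Lengths are in m, angles in rad, forces in N, time in s.
With the tool pointing down it reaches from about 0.425 to 0.825 m from the base axis. Payload 3.6 kg.
Tool frame: the origin (TCP) lies between the finger pads; the fingertips stand 19 mm ahead of it and the grasp point (between the pads) is the TCP; z points along the fingers, y is the direction in which the jaws open and shut (so a half turn about z gives the same grasp; the last joint's range is limited). The gripper opens to 93 mm and grips with 3 to 60 N. Pads are 15 mm wide; open, the fingers measure 128 mm over their backs; the gripper's body (75 mm by 188 mm) begins 65 mm behind the grasp point.
Start: joints at [-1.252, 0.615, -0.013, 1.423, 0.008, 1.103, -0.04], TCP at [0.22, 0.612, 0.238] pointing down, gripper open.
Joint ranges: [-3.12, 3.12], [-0.3, 2.06], [-1.34, 1.32], [0.26, 2.42], [-1.36, 4.5], [0.01, 1.98], [-2.84, 2.84]. Speed limits (rad/s): [2.79, 2.79, 3.14, 3.14, 3.14, 3.14, 3.14].

## Interface

Orientations are given as a 3x3 rotation matrix whose columns are the frame's x, y, z axes.
In Python, from plant import read_state, read_camera, job_done gives the robot as it stands.
- The arm moves only by the tool play_rows, never from a script. Its argument "commands" is a list of rows, each an object with "grip": the opening, from 0 (shut) to 1 (fully open); "xyz": the shift along the tool's x, y, z in mm, a list of three; "turn": the turn about the tool's z in rad. A call has 1 to 8 rows; each row shifts and turns the commanded pose from where the row before left it, along the tool's axes as they then stand; what a row does not reach is not made up. A row lasts 1/12 s, in which the tool goes at most 41.7 mm and 7.16 degrees, less where a joint would pass 70% of its speed; a pose out of reach is approached as far as the arm can. A call is refused whole if a number of a shift passes 41.7 or a number of a turn 0.125, either way. A call with a gripper value outside its range is refused whole. The fingers move at their own pace and stop on an object; "grip_force" is the grip in N (left out, the last holds). Time passes only in rows, so rows that do not move let the fingers close. It gives the time, the measured TCP pose, the force and the opening at its end, in the units of the state.
- read_state(): the state, without advancing time (a new reading comes with each control period).
- read_camera(name): name is "scene" or "top"; returns a dict with "pixels" (480x640x3 uint8, red, green, blue), "z_map" (480x640 float32, m along the optical axis (not along the pixel's ray), 0 where there is no reading), "fx", "fy", "cx", "cy" (pixels), "eye" and "rotation" of the camera in the world. Camera axes: x right, y down, z forward; pixel columns grow to the right and rows downward; lengths in m; the calibration is good to about 2 mm. A picture is of the moment at which its call begins.
- job_done(): hands the job in, once; it reports no verdict.
The state is a dict: "clock": time; "qpos": joint angles; "joint_vel": joint speeds; "effort": joint torques, N m; "eef_pos": TCP position; "eef_rot": TCP orientation; "contact_force": force on the tool from outside, world axes, zero at the start; "torque": the same for the moment, N m; "grip_width": finger opening in m.
Only numpy, scipy, OpenCV 4.12 (cv2) and the standard library are available. Lean on these libraries where they do the work, as an engineer would, in place of code of your own. Each camera call takes 0.05 s, during which the arm holds its last target. There are 200 camera calls.

## Working session

There is one attempt and no reset: what is moved stays moved. The work goes in short steps, Python scripts to look and compute and a tool call to move; the robot and the scene stay as the last step left them, time stands still between calls to the robot, and variables do not carry over. Pictures are saved under pics/ and viewed, about 8 in all and at most 12, crops included, and the job is handed in when it is done.

Besides the shell and the picture viewer there is one more tool, called after ">>>" as name([rows], argument=value, ...), one row to a line, values as JSON. play_rows: Moves the arm, as the interface text tells. Its arguments: {"type":"object","properties":{"commands":{"type":"array"},"grip_force":{"type":"number"}},"required":["commands"]}

```bash
mkdir -p pics; cat > h.py <<'E'
import numpy as np, cv2
from plant import read_state, read_camera, job_done
def shot(n,f=None):
    c=read_camera(n)
    if f: cv2.imwrite('pics/'+f,c['pixels'][:,:,::-1])
    return c
def pts(c):
    z=c['z_map'];v,u=np.mgrid[0:z.shape[0],0:z.shape[1]]
    p=np.stack([(u-c['cx'])/c['fx']*z,(v-c['cy'])/c['fy']*z,z],-1)
    return p@np.array(c['rotation']).T+np.array(c['eye'])
def ray(c,u,v,h):
    d=np.array(c['rotation'])@np.array([(u-c['cx'])/c['fx'],(v-c['cy'])/c['fy'],1]);e=np.array(c['eye'])
    return e+d*(h-e[2])/d[2]
E
python3 - <<'E'
from h import *
import pickle
cs={n:shot(n,n+'1.png') for n in('scene','top')}
pickle.dump(cs,open('c1.pkl','wb'))
for n,c in cs.items(): print(n,c['fx'],c['eye'],np.round(c['rotation'],3).tolist())
print(read_state())
E
```

```text
scene 434.1923462957519 [ 1.17061336 -0.514107    0.83076606] [[0.622, 0.482, -0.618], [0.783, -0.381, 0.491], [0.001, -0.789, -0.614]]
top 596.8347630986476 [0.3086768  0.02161712 1.50509545] [[-0.001, -0.993, 0.122], [-1.0, 0.0, -0.007], [0.007, -0.122, -0.993]]
{'clock': 0.1, 'qpos': array([-1.25150994,  0.61579932, -0.01260697,  1.4247416 ,  0.00811424,
        1.10342839, -0.04039566]), 'joint_vel': array([-2.36547026e-04, -1.13403941e-03,  1.67627533e-03, -2.68956117e-03,
       -2.91410438e-04,  7.84798560e-05,  1.52455588e-03]), 'effort': array([ 6.24318145e-04, -4.60038292e+01,  2.09945706e-01, -1.66245300e+01,
       -6.11769548e-02,  1.68919220e-02,  9.59311683e-05]), 'eef_pos': array([0.22007574, 0.61088672, 0.23661109]), 'eef_rot': array([[-9.40832432e-01,  3.38871336e-01, -7.43267313e-04],
       [ 3.38872147e-01,  9.40829851e-01, -2.20424850e-03],
       [-4.76685566e-05, -2.32570106e-03, -9.99997294e-01]]), 'contact_force': array([ 0.19767034,  0.07121592, -0.85877962]), 'torque': array([ 0.04309873, -0.02314377,  0.00119897]), 'grip_width': 0.09319354091704353}
```

View pics/top1.png

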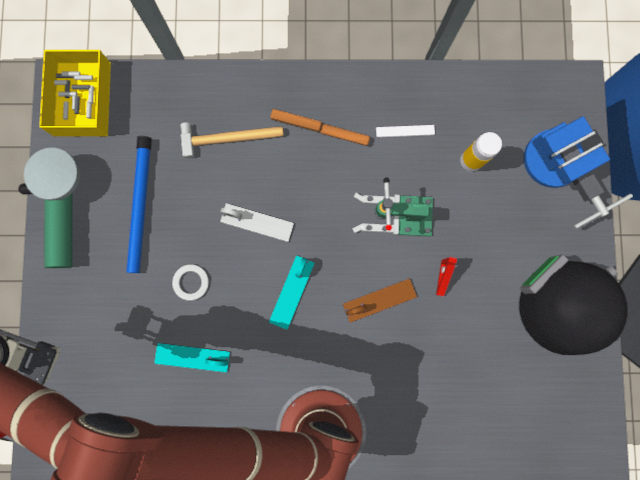

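View pics/scene1.png

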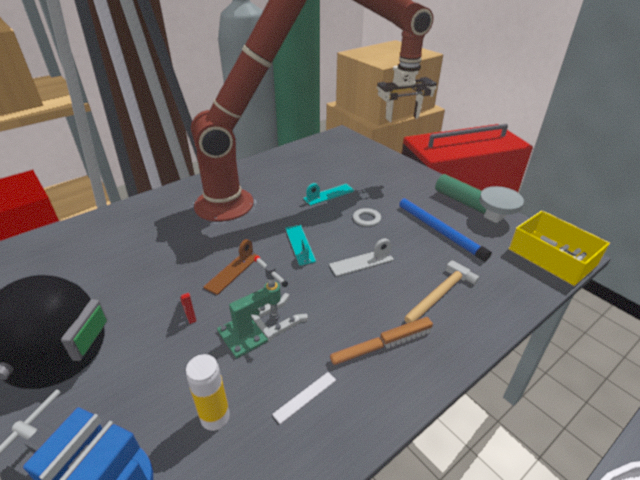

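Top view: candidates for the lug are steel-grey (257,222), turquoise (293,292) and (192,358), and brown (380,300). The steel one fits, with its rib at (233,213) and its nose right at (292,232). The jig is at (388,205) with its mouth to the left, and the red ball is at (389,228). I'll measure and confirm in a crop.

```bash
python3 - <<'E'
from h import *
import pickle
cs=pickle.load(open('c1.pkl','rb'));c=cs['top'];P=pts(c);im=c['pixels']
hsv=cv2.cvtColor(im,cv2.COLOR_RGB2HSV)
m=((hsv[...,1]<40)&(hsv[...,2]>120)).astype(np.uint8)
big=cv2.resize(im[170:260,205:455],None,fx=3.2,fy=3.2,interpolation=cv2.INTER_CUBIC)
cv2.imwrite('pics/crop1.png',big[:,:,::-1])
n,l,s,ce=cv2.connectedComponentsWithStats(m)
for i in range(1,n):
    x,y,w,h,a=s[i]
    if a>15 and 200<x<450 and 150<y<260: print(i,s[i],ce[i].round(1),np.round(np.median(P[l==i],0),4))
i=l[228,270]; 
q=np.argwhere((l==i))
uv=q[:,::-1]
H=P[...,2][l==i]; print('lug heights',np.percentile(H,[5,25,50,75,95]).round(4))
foot=np.array([ray(c,u,v,.008)[:2] for u,v in uv])
r=cv2.minAreaRect((foot*1000).astype(np.float32)); print('lug rect mm',r, cv2.boxPoints(r).round(1).tolist())
red=(hsv[...,1]>150)&((hsv[...,0]<6)|(hsv[...,0]>174))&(hsv[...,2]>90)
red[:215]=0;red[240:]=0;red[:,:375]=0;red[:,405:]=0
v,u=np.nonzero(red);print('red',u.mean(),v.mean(),len(u),np.median(P[red],0), ray(c,u.mean(),v.mean(),.135))
# heights map around jig
sub=P[170:245,345:445].reshape(-1,3);k=(sub[:,2]>.09);print('max z',np.percentile(sub[k,2],[5,50,90,99]).round(4))
print('floor',np.median(P[250:260,240:260,2]))
for r0 in range(174,242,3): print(r0,' '.join('%3d'%(1000*P[r0,u,2]) for u in range(350,440,3)))
E
```

```text
252 [212 171  15   3  22] [220.1 171.9] [ 0.6434  0.2566 -0.0016]
301 [338 182  62  22 410] [375.4 196.4] [ 0.5726 -0.1418  0.0143]
361 [225 194  10   6  26] [229.3 196.4] [0.5795 0.233  0.    ]
436 [ 220  203   74   39 1482] [256.5 222.3] [0.5115 0.1605 0.0073]
473 [352 208  47  27 460] [379.3 225.2] [ 0.4987 -0.1487  0.0149]
675 [238 248  49  10 137] [262.1 251.4] [ 4.389e-01  1.479e-01 -2.000e-04]
679 [365 248  31   5  68] [379.7 250.4] [ 4.396e-01 -1.513e-01  2.000e-04]
765 [218 256  76  31 820] [262.3 270.5] [ 0.391   0.1422 -0.0005]
783 [375 259  46  18 209] [392.6 264.2] [ 0.4111 -0.1762 -0.0005]
lug heights [-0.0005  0.0048  0.0073  0.01    0.0558]
lug rect mm ((507.874267578125, 166.8725128173828), (189.0294189453125, 62.520355224609375), 73.43069458007812) [[451.0, 85.19999694824219], [510.8999938964844, 67.4000015258789], [564.7999877929688, 248.5], [504.8999938964844, 266.3999938964844]]
red 388.17391304347825 227.0 23 [ 0.4785258  -0.150403    0.16956439] [ 0.48296946 -0.15521781  0.135     ]
max z [0.1023 0.1132 0.1737 1.5051]
floor -0.0002853653636619713
174  -4  -2  -
[... 2142 characters left out ...]
17  14 164 168  17  16  16  14   5  11   9  13  12   7  15  13   4   7  -1   0
228   9  14  13   5  10   8  19  16  11  14  16  17 165 172  12  24  20   9  13  25  15   6   7  11   5  12  17   5   0   7
231  -1   2  15   0  -5  -2   0  -1   2   5   6   9   8  11  11  18  16  12   9  16   8   8  10  17  13  17  14  15   0  -3
234   0   0   3  -1   0  -4   2  -3  -4  -1   1   2   0  -3   1   5   0   9  10   8  10  13  15   0   9  10  16  19  -1  -2
237   3  -3   0   2   3  -3  -4  -1   3   0   0  -2  -1  -2   2   2  -4   4   0  -2  -7  -3  -4   3  -6   2   0 1505   2   0
240   0   0  -3  -2   0   2  -5   7   2   1  -3  -6   0   5  -4   0   7  -1 1505   4  -5  -5  -2   1  -1   2   7   0   1   1
```

View pics/crop1.png

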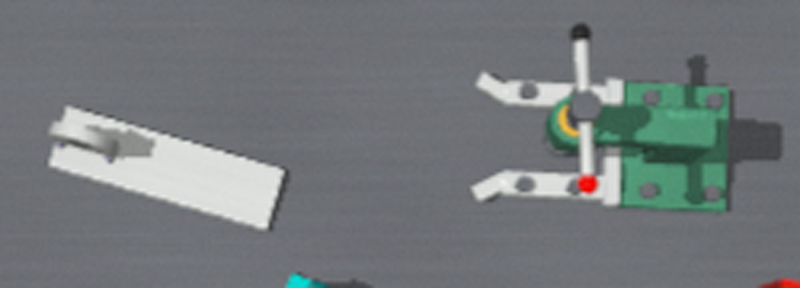

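Crop shows the steel lug: rib at crop (80,135), nose edge between (286,170) and (268,230). The jig mouth opens left, black ball at (580,32) and red at (588,184). That confirms the grey lug. Next, sub-pixel fits.

```bash
cat >> h.py <<'E'
def lugfit(c,win=(205,190,310,260),K=6,th=120):
    x0,y0,x1,y1=win
    g=cv2.cvtColor(c['pixels'],cv2.COLOR_RGB2GRAY)[y0:y1,x0:x1]
    G=cv2.resize(g,None,fx=K,fy=K,interpolation=cv2.INTER_CUBIC)
    cn=max(cv2.findContours((G>th).astype(np.uint8),0,1)[0],key=cv2.contourArea)[:,0]
    uv=(cn+.5)/K-.5+[x0,y0]
    return np.array([ray(c,u,v,.008)[:2] for u,v in uv])
def line(p):
    vx,vy,x,y=cv2.fitLine((p*1000).astype(np.float32),cv2.DIST_HUBER,0,.01,.01).ravel()
    return np.array([x,y]),np.array([vx,vy])
E
python3 - <<'E'
from h import *
import pickle
cs=pickle.load(open('c1.pkl','rb'));c=cs['top'];im=c['pixels']
w=lugfit(c)
r=cv2.minAreaRect((w*1000).astype(np.float32))
# rough axis
d=np.array([np.cos(np.radians(-106.57)),np.sin(np.radians(-106.57))]);n=np.array([-d[1],d[0]])
for it in range(3):
    a=w@d;b=w@n;am=a.max()
    mid=(a>am-.11)&(a<am-.008); bm=(b[mid].max()+b[mid].min())/2
    L1=line(w[mid&(b>bm)]);L2=line(w[mid&(b<bm)])
    s=L1[1]*np.sign(L1[1]@d)+L2[1]*np.sign(L2[1]@d);d=s/np.linalg.norm(s);n=np.array([-d[1],d[0]])
bb=((L1[0]+L2[0])/2)@n;width=(L1[0]-L2[0])@n
nose=np.median((w@d)[(np.abs(w@n*1000-bb)<18)&(w@d>am-.006)])*1000
print('yaw',np.degrees(np.arctan2(d[1],d[0])),'L1,L2 yaw',[np.degrees(np.arctan2(*l[1][::-1])) for l in(L1,L2)],'width',width)
N=nose*d+bb*n;print('nose',N,'origin',N-155*d)
# jig
g=cv2.cvtColor(im,cv2.COLOR_RGB2GRAY).astype(float)
K=6;G=cv2.resize(g[180:250,340:450],None,fx=K,fy=K,interpolation=cv2.INTER_CUBIC)
for a,b in((192,206),(218,232)):
    E1=[];E2=[]
    for u in np.arange(364,380,.5):
        col=G[int((a-180)*K):int((b-180)*K),int((u-340+.5)*K)]>120
        ix=np.flatnonzero(col)
        if len(ix)>5:
            E1.append(ray(c,u,a+(ix[0])/K-.5,.014)[:2]);E2.append(ray(c,u,a+(ix[-1]+1)/K-.5,.014)[:2])
    for E in(E1,E2):
        L=line(np.array(E));print('guide edge',L[0].round(1),np.degrees(np.arctan(L[1][0]/L[1][1])).round(2))
hsv=cv2.cvtColor(im,cv2.COLOR_RGB2HSV)
red=(hsv[...,1]>120)&((hsv[...,0]<8)|(hsv[...,0]>172))&(hsv[...,2]>90); red[:,:380]=0;red[:,396:]=0;red[:220]=0;red[236:]=0
blk=(g<50);blk[:,:382]=0;blk[:,392:]=0;blk[:176]=0;blk[186:]=0
Q=[]
for m in(red,blk):
    v,u=np.nonzero(m);p=ray(c,u.mean(),v.mean(),.165);Q.append(p);print(u.mean(),v.mean(),len(u),p.round(4))
print('axis',(Q[0]+Q[1])/2,'len',np.linalg.norm(Q[0]-Q[1]))
grn=(hsv[...,0]>60)&(hsv[...,0]<90)&(hsv[...,1]>80)
P=pts(c)
grn&=np.abs(P[...,2]-.011)<.012
cn=np.argwhere(grn);cn=cn[(cn[:,1]>380)&(cn[:,1]<450)&(cn[:,0]>190)&(cn[:,0]<245)]
p=np.array([ray(c,u,v,.01)[:2] for v,u in cn])*1000;print('green plate',cv2.minAreaRect(p.astype(np.float32)))
# scene red
c=cs['scene'];hsv=cv2.cvtColor(c['pixels'],cv2.COLOR_RGB2HSV)
red=(hsv[...,1]>120)&((hsv[...,0]<8)|(hsv[...,0]>172))&(hsv[...,2]>90);red[:,:245]=0;red[:,270:]=0;red[:250]=0;red[270:]=0
v,u=np.nonzero(red);print('scene red',u.mean(),v.mean(),len(u),ray(c,u.mean(),v.mean(),.165))
E
```

```text
yaw -106.44208284540471 L1,L2 yaw [np.float32(73.54342), np.float32(73.5724)] width 52.75790988067531
nose [485.88653105  74.88196453] origin [529.7586582 223.5434473]
guide edge [ 581.4 -129.4] 4.28
guide edge [ 559.5 -121. ] 2.73
guide edge [ 509.2 -129.5] 4.53
guide edge [ 487.  -130.5] 0.72
388.0769230769231 227.07692307692307 26 [ 0.479  -0.1511  0.165 ]
386.38461538461536 179.6153846153846 13 [ 0.5884 -0.149   0.165 ]
axis [ 0.53370115 -0.15004327  0.165     ] len 0.10946870322042652
green plate ((528.4564208984375, -240.93186950683594), (82.5934066772461, 99.96696472167969), 86.49278259277344)
scene red 255.72727272727272 257.45454545454544 22 [ 0.47711088 -0.15058014  0.165     ]
```

```bash
cat >> h.py <<'E'
def to(xy=None,z=None,xyaw=None):
    s=read_state();R=s['eef_rot'];p=s['eef_pos']*1000
    t=np.array([*(xy if xy is not None else p[:2]), z if z is not None else p[2]])
    y=np.degrees(np.arctan2(R[1,0],R[0,0]))
    print('clk %.2f'%s['clock'],'pos',p.round(1),'xyaw %.2f'%y,'tool shift',(R.T@(t-p)).round(1), 'turn',None if xyaw is None else np.radians((y-xyaw+180)%360-180).round(3),'F',s['contact_force'].round(1),'T',s['torque'].round(2),'q7 %.2f'%s['qpos'][6],'w %.4f'%s['grip_width'])
E
python3 -c "
from h import *
to((530.2,224.9),None,73.56)"
```

```text
clk 0.10 pos [220.1 610.9 236.6] xyaw 160.19 tool shift [-422.6 -258.1    0.6] turn 1.512 F [ 0.2  0.1 -0.9] T [ 0.04 -0.02  0.  ] q7 -0.04 w 0.0932
```

>>> play_rows([
  {"grip": 1,"xyz": [-30,-18.4,0],"turn": 0},
  {"grip": 1,"xyz": [-30,-18.4,0],"turn": 0},
  {"grip": 1,"xyz": [-30,-18.4,0],"turn": 0},
  {"grip": 1,"xyz": [-30,-18.4,0],"turn": 0},
  {"grip": 1,"xyz": [-30,-18.4,0],"turn": 0},
  {"grip": 1,"xyz": [-30,-18.4,0],"turn": 0},
  {"grip": 1,"xyz": [-30,-18.4,0],"turn": 0},
  {"grip": 1,"xyz": [-30,-18.4,0],"turn": 0},
])

```text
clock: 0.77
eef_pos: [0.3968, 0.39, 0.2373]
eef_rot: [[-0.941, 0.339, -0.001], [0.339, 0.941, -0.001], [0.0, -0.001, -1.0]]
contact_force: [0.3, 1.0, -0.1]
grip_width: 0.093
```

>>> play_rows([
  {"grip": 1,"xyz": [-30,-18.4,0],"turn": 0},
  {"grip": 1,"xyz": [-30,-18.4,0],"turn": 0},
  {"grip": 1,"xyz": [-30,-18.4,0],"turn": 0},
  {"grip": 1,"xyz": [-30,-18.4,0],"turn": 0},
  {"grip": 1,"xyz": [-30,-18.4,0],"turn": 0},
  {"grip": 1,"xyz": [-30,-18.4,0],"turn": 0},
  {"grip": 1,"xyz": [0,0,0],"turn": 0.116},
  {"grip": 1,"xyz": [0,0,0],"turn": 0.116},
])

```text
clock: 1.43
eef_pos: [0.5299, 0.2228, 0.2371]
eef_rot: [[-0.831, 0.557, -0.0], [0.557, 0.831, -0.002], [-0.001, -0.002, -1.0]]
contact_force: [0.3, 0.9, 0.1]
grip_width: 0.0928
```

>>> play_rows([
  {"grip": 1,"xyz": [0,0,0],"turn": 0.116},
  {"grip": 1,"xyz": [0,0,0],"turn": 0.116},
  {"grip": 1,"xyz": [0,0,0],"turn": 0.116},
  {"grip": 1,"xyz": [0,0,0],"turn": 0.116},
  {"grip": 1,"xyz": [0,0,0],"turn": 0.116},
  {"grip": 1,"xyz": [0,0,0],"turn": 0.116},
  {"grip": 1,"xyz": [0,0,0],"turn": 0.116},
  {"grip": 1,"xyz": [0,0,0],"turn": 0.116},
])

```text
clock: 2.1
eef_pos: [0.5277, 0.2268, 0.2371]
eef_rot: [[-0.059, 0.998, -0.001], [0.998, 0.059, -0.0], [-0.0, -0.001, -1.0]]
contact_force: [0.1, -1.2, -0.1]
grip_width: 0.0929
```

>>> play_rows([
  {"grip": 1,"xyz": [0,0,0],"turn": 0.116},
  {"grip": 1,"xyz": [0,0,0],"turn": 0.116},
  {"grip": 1,"xyz": [0,0,0],"turn": 0.116},
  {"grip": 1,"xyz": [0,0,0],"turn": 0},
  {"grip": 1,"xyz": [0,0,0],"turn": 0},
])

```text
clock: 2.52
eef_pos: [0.5277, 0.2269, 0.2372]
eef_rot: [[0.276, 0.961, -0.001], [0.961, -0.276, -0.001], [-0.001, -0.001, -1.0]]
contact_force: [0.3, -1.0, -0.9]
grip_width: 0.0932
```

```bash
python3 -c "
from h import *
to((530.2,224.9),34,73.56)"
```

```text
clk 2.52 pos [527.7 226.9 237.2] xyaw 73.97 tool shift [ -1.1   3.1 203.2] turn 0.007 F [ 0.3 -1.  -0.9] T [-0.03  0.04 -0.01] q7 -0.48 w 0.0932
```

>>> play_rows([
  {"grip": 1,"xyz": [-1,3,40],"turn": 0.007},
  {"grip": 1,"xyz": [0,0,40],"turn": 0},
  {"grip": 1,"xyz": [0,0,40],"turn": 0},
  {"grip": 1,"xyz": [0,0,30],"turn": 0},
  {"grip": 1,"xyz": [0,0,25],"turn": 0},
  {"grip": 1,"xyz": [0,0,18],"turn": 0},
  {"grip": 1,"xyz": [0,0,10],"turn": 0},
  {"grip": 1,"xyz": [0,0,0],"turn": 0},
])

```text
clock: 3.18
eef_pos: [0.5293, 0.2245, 0.0325]
eef_rot: [[0.285, 0.959, -0.004], [0.959, -0.285, -0.001], [-0.003, -0.004, -1.0]]
contact_force: [-0.2, 1.0, -0.8]
grip_width: 0.0931
```

>>> play_rows([
  {"grip": 0,"xyz": [0,0,0],"turn": 0},
  {"grip": 0,"xyz": [0,0,0],"turn": 0},
  {"grip": 0,"xyz": [0,0,0],"turn": 0},
  {"grip": 0,"xyz": [0,0,0],"turn": 0},
  {"grip": 0,"xyz": [0,0,0],"turn": 0},
  {"grip": 0,"xyz": [0,0,0],"turn": 0},
  {"grip": 0,"xyz": [0,0,0],"turn": 0},
  {"grip": 0,"xyz": [0,0,0],"turn": 0},
], grip_force=25)

```text
clock: 3.85
eef_pos: [0.5307, 0.2251, 0.0348]
eef_rot: [[0.286, 0.958, 0.0], [0.958, -0.286, 0.0], [0.0, 0.0, -1.0]]
contact_force: [-0.4, 0.4, 0.1]
grip_width: 0.0442
```

```bash
python3 - <<'E'
from h import *
to((548,85),34,86.5)
cs=[shot(n) for n in('top','scene')]
im=np.hstack([cv2.resize(cs[0]['pixels'][150:270,190:310],(480,480)),cv2.resize(cs[1]['pixels'][180:300,310:430],(300,300)).__class__((1,)) if 0 else cv2.resize(cs[1]['pixels'][200:300,310:410],(320,480)) ])
cv2.imwrite('pics/g1.png',im[:,:,::-1])
E
```

```text
clk 3.85 pos [530.7 225.1  34.8] xyaw 73.40 tool shift [-129.3   56.6    0.8] turn -0.229 F [-0.4  0.4  0.1] T [-0.08  0.12 -0.03] q7 -0.37 w 0.0442
```

View pics/g1.png

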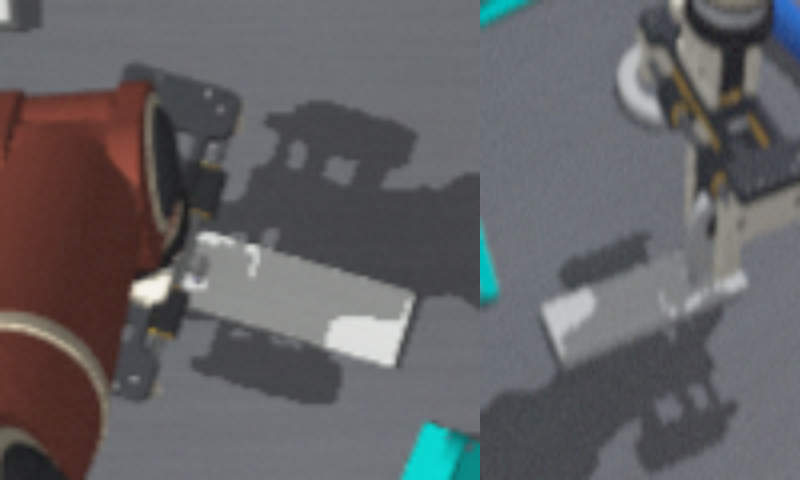

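The view shows both fingers either side of the rib and still closing (opening 44 mm). I'll continue closing.

>>> play_rows([
  {"grip": 0,"xyz": [0,0,0],"turn": 0},
  {"grip": 0,"xyz": [0,0,0],"turn": 0},
  {"grip": 0,"xyz": [0,0,0],"turn": 0},
  {"grip": 0,"xyz": [0,0,0],"turn": 0},
  {"grip": 0,"xyz": [0,0,0],"turn": 0},
  {"grip": 0,"xyz": [0,0,0],"turn": 0},
  {"grip": 0,"xyz": [0,0,0],"turn": 0},
  {"grip": 0,"xyz": [0,0,0],"turn": 0},
])

```text
clock: 4.62
eef_pos: [0.5318, 0.2248, 0.0347]
eef_rot: [[0.286, 0.958, 0.002], [0.958, -0.286, -0.0], [0.0, 0.002, -1.0]]
contact_force: [3.9, -0.4, -2.8]
grip_width: 0.0101
```

```bash
python3 -c "
from h import *
to((548,85),None,86.5)"
```

```text
clk 4.62 pos [531.8 224.8  34.7] xyaw 73.40 tool shift [-1.293e+02  5.550e+01  1.000e-01] turn -0.229 F [ 3.9 -0.4 -2.8] T [-0.18 -0.71  0.3 ] q7 -0.37 w 0.0101
```

>>> play_rows([
  {"grip": 0,"xyz": [-16,7,0],"turn": 0},
  {"grip": 0,"xyz": [-16,7,0],"turn": 0},
  {"grip": 0,"xyz": [-16,7,0],"turn": 0},
  {"grip": 0,"xyz": [-16,7,0],"turn": 0},
  {"grip": 0,"xyz": [-16,7,0],"turn": 0},
  {"grip": 0,"xyz": [-16,7,0],"turn": 0},
  {"grip": 0,"xyz": [-16,7,0],"turn": 0},
  {"grip": 0,"xyz": [-16,7,0],"turn": 0},
])

```text
clock: 5.28
eef_pos: [0.5463, 0.0906, 0.0348]
eef_rot: [[0.284, 0.959, -0.003], [0.959, -0.284, 0.007], [0.005, -0.005, -1.0]]
contact_force: [-0.6, 5.9, 1.4]
grip_width: 0.01
```

>>> play_rows([
  {"grip": 0,"xyz": [0,0,0],"turn": -0.057},
  {"grip": 0,"xyz": [0,0,0],"turn": -0.057},
  {"grip": 0,"xyz": [0,0,0],"turn": -0.057},
  {"grip": 0,"xyz": [0,0,0],"turn": -0.057},
  {"grip": 0,"xyz": [0,0,0],"turn": 0},
  {"grip": 0,"xyz": [0,0,0],"turn": 0},
])

```text
clock: 5.78
eef_pos: [0.5476, 0.0855, 0.0347]
eef_rot: [[0.065, 0.998, -0.001], [0.998, -0.065, -0.001], [-0.001, -0.0, -1.0]]
contact_force: [1.3, -3.0, -0.8]
grip_width: 0.0098
```

```bash
python3 - <<'E'
from h import *
to((548,85),None,86.5)
c=shot('top')
im=cv2.resize(c['pixels'][160:260,240:440],None,fx=4,fy=4,interpolation=cv2.INTER_CUBIC)
cv2.imwrite('pics/s1.png',im[:,:,::-1])
E
```

```text
clk 5.78 pos [547.6  85.5  34.7] xyaw 86.28 tool shift [-0.4  0.4  0. ] turn -0.004 F [ 1.3 -3.  -0.8] T [-0.36 -0.3  -0.06] q7 0.00 w 0.0098
```

View pics/s1.png

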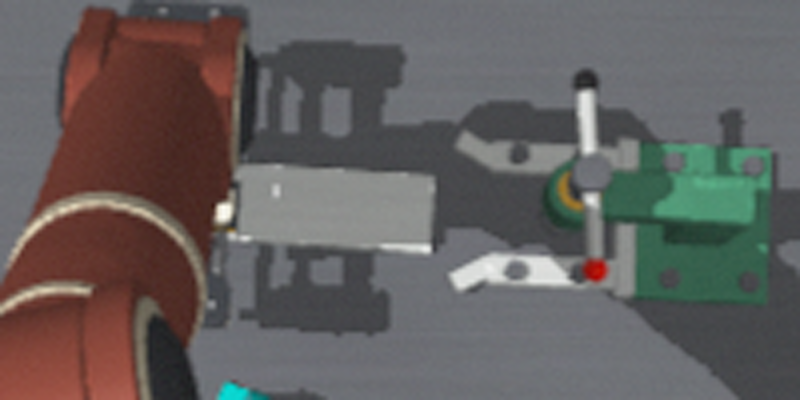

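The view shows the lug gripped, nose at crop (433,177–252), and the guides' inner edges at about (500,170) and (500,253). It looks slightly low, so I'll measure it.

```bash
python3 - <<'E'
from h import *
c=shot('top')
g=cv2.cvtColor(c['pixels'],cv2.COLOR_RGB2GRAY)
K=6;G=cv2.resize(g,None,fx=K,fy=K,interpolation=cv2.INTER_CUBIC).astype(float)
def edge(u,a,b,h,sgn):
    col=cv2.GaussianBlur(G[:,int((u+.5)*K)].reshape(-1,1),(1,13),2)[int((a+.5)*K):int((b+.5)*K),0]
    d=np.diff(col)*sgn;i=d.argmax()
    return ray(c,u,a+(i+1)/K,h)[:2]*1000
for name,a,b,h,s,us in(('lug top',198,208,.008,1,range(304,347,2)),('lug bot',217,226,.008,-1,range(304,347,2)),
   ('gU in',199,206,.014,-1,range(364,384,2)),('gL in',219,226,.014,1,range(364,384,2)),('plate bot',230,238,.01,-1,range(402,430,2)),('plate top',192,199,.01,1,range(402,430,2))):
    e=np.array([edge(u,a,b,h,s) for u in us]);L=line(e/1000)
    y=-125;x=L[0][0]+(y-L[0][1])*L[1][0]/L[1][1]
    print(name,'slope deg %.2f'%np.degrees(np.arctan(L[1][0]/L[1][1])),'x@-125 %.1f'%x,'center',L[0].round(1),'rms',np.abs((e-L[0])@[L[1][1],-L[1][0]]).mean().round(2))
E
```

```text
lug top slope deg 3.66 x@-125 556.7 center [564.3  -7.3] rms 0.4
lug bot slope deg 3.91 x@-125 505.9 center [514.3  -1.1] rms 0.5
gU in slope deg -2.65 x@-125 561.1 center [ 561.4 -130.3] rms 1.95
gL in slope deg 2.75 x@-125 507.8 center [ 507.4 -132.7] rms 0.29
plate bot slope deg 3.19 x@-125 486.8 center [ 480.3 -241.8] rms 1.09
plate top slope deg 3.06 x@-125 584.6 center [ 578.3 -242.4] rms 1.28
```

>>> play_rows([
  {"grip": 0,"xyz": [-10,1,0],"turn": -0.01},
  {"grip": 0,"xyz": [-10,0,0],"turn": 0},
  {"grip": 0,"xyz": [-10,0,0],"turn": 0},
  {"grip": 0,"xyz": [-8,0,0],"turn": 0},
  {"grip": 0,"xyz": [-8,0,0],"turn": 0},
  {"grip": 0,"xyz": [-4,0,0],"turn": 0},
])

```text
clock: 6.38
eef_pos: [0.5457, 0.0381, 0.0347]
eef_rot: [[0.05, 0.999, -0.001], [0.999, -0.05, 0.003], [0.003, -0.001, -1.0]]
contact_force: [0.4, 4.9, 1.5]
grip_width: 0.0101
```

>>> play_rows([
  {"grip": 0,"xyz": [-5,0,0],"turn": 0},
  {"grip": 0,"xyz": [-5,0,0],"turn": 0},
  {"grip": 0,"xyz": [-5,0,0],"turn": 0},
  {"grip": 0,"xyz": [-5,0,0],"turn": 0},
  {"grip": 0,"xyz": [-5,0,0],"turn": 0},
])

```text
clock: 6.8
eef_pos: [0.5446, 0.0141, 0.0347]
eef_rot: [[0.049, 0.999, -0.001], [0.999, -0.049, 0.003], [0.003, -0.001, -1.0]]
contact_force: [0.1, 4.8, 0.8]
grip_width: 0.0103
```

>>> play_rows([
  {"grip": 0,"xyz": [-5,0,0],"turn": 0},
  {"grip": 0,"xyz": [-5,0,0],"turn": 0},
  {"grip": 0,"xyz": [-5,0,0],"turn": 0},
  {"grip": 0,"xyz": [-5,0,0],"turn": 0},
])

```text
clock: 7.13
eef_pos: [0.5435, -0.0058, 0.0347]
eef_rot: [[0.049, 0.999, -0.001], [0.999, -0.049, 0.004], [0.004, -0.001, -1.0]]
contact_force: [-0.2, 5.5, 0.8]
grip_width: 0.0101
```

```bash
python3 -c "
from h import *
to((541,-30),None,86.9)"
```

```text
clk 7.13 pos [543.5  -5.8  34.7] xyaw 87.18 tool shift [-24.3  -1.3  -0.1] turn 0.005 F [-0.2  5.5  0.8] T [ 1.2  -0.17  0.15] q7 0.16 w 0.0101
```

Running freely (about 5 N of sliding friction). Continuing gently until it meets the stop.

>>> play_rows([
  {"grip": 0,"xyz": [-4,0,0],"turn": 0},
  {"grip": 0,"xyz": [-4,0,0],"turn": 0},
  {"grip": 0,"xyz": [-4,0,0],"turn": 0},
  {"grip": 0,"xyz": [-4,0,0],"turn": 0},
])

```text
clock: 7.47
eef_pos: [0.5427, -0.0216, 0.0347]
eef_rot: [[0.049, 0.999, -0.001], [0.999, -0.049, 0.004], [0.004, -0.001, -1.0]]
contact_force: [0.7, 5.6, 1.7]
grip_width: 0.0096
```

>>> play_rows([
  {"grip": 0,"xyz": [-2,0,0],"turn": 0},
  {"grip": 0,"xyz": [-2,0,0],"turn": 0},
])

```text
clock: 7.63
eef_pos: [0.5425, -0.026, 0.0347]
eef_rot: [[0.05, 0.999, -0.001], [0.999, -0.05, 0.003], [0.003, -0.001, -1.0]]
contact_force: [0.1, 5.4, 0.6]
grip_width: 0.0099
```

>>> play_rows([
  {"grip": 0,"xyz": [-2,0,0],"turn": 0},
  {"grip": 0,"xyz": [0,0,0],"turn": 0},
])

```text
clock: 7.8
eef_pos: [0.5423, -0.0285, 0.0347]
eef_rot: [[0.05, 0.999, -0.001], [0.999, -0.05, 0.003], [0.003, -0.001, -1.0]]
contact_force: [-0.2, 5.2, 0.9]
grip_width: 0.0099
```

>>> play_rows([
  {"grip": 0,"xyz": [-1,0,0],"turn": 0},
  {"grip": 0,"xyz": [0,0,0],"turn": 0},
])

```text
clock: 7.97
eef_pos: [0.5423, -0.0293, 0.0347]
eef_rot: [[0.05, 0.999, -0.001], [0.999, -0.05, 0.003], [0.003, -0.001, -1.0]]
contact_force: [-0.4, 5.7, -0.3]
grip_width: 0.0099
```

>>> play_rows([
  {"grip": 0,"xyz": [-1,0,0],"turn": 0},
  {"grip": 0,"xyz": [0,0,0],"turn": 0},
])

```text
clock: 8.13
eef_pos: [0.5423, -0.0302, 0.0347]
eef_rot: [[0.05, 0.999, -0.001], [0.999, -0.05, 0.003], [0.003, -0.001, -1.0]]
contact_force: [0.3, 4.9, 1.8]
grip_width: 0.01
```

>>> play_rows([
  {"grip": 0,"xyz": [-1,0,0],"turn": 0},
  {"grip": 0,"xyz": [0,0,0],"turn": 0},
])

```text
clock: 8.3
eef_pos: [0.5423, -0.0303, 0.0347]
eef_rot: [[0.049, 0.999, -0.001], [0.999, -0.049, 0.004], [0.004, -0.001, -1.0]]
contact_force: [0.4, 6.9, 1.3]
grip_width: 0.0096
```

>>> play_rows([
  {"grip": 0,"xyz": [-1,0,0],"turn": 0},
  {"grip": 0,"xyz": [0,0,0],"turn": 0},
])

```text
clock: 8.47
eef_pos: [0.5423, -0.0303, 0.0347]
eef_rot: [[0.048, 0.999, -0.001], [0.999, -0.048, 0.005], [0.005, -0.001, -1.0]]
contact_force: [0.4, 8.0, 1.7]
grip_width: 0.0098
```

>>> play_rows([
  {"grip": 0,"xyz": [-1,0,0],"turn": 0},
  {"grip": 0,"xyz": [0,0,0],"turn": 0},
])

```text
clock: 8.63
eef_pos: [0.5423, -0.0303, 0.0347]
eef_rot: [[0.048, 0.999, -0.001], [0.999, -0.048, 0.006], [0.006, -0.001, -1.0]]
contact_force: [0.4, 10.2, 1.1]
grip_width: 0.01
```

```bash
python3 - <<'E'
from h import *
to((541,-30),None,86.9)
c=shot('top')
im=cv2.resize(c['pixels'][160:260,280:440],None,fx=5,fy=5,interpolation=cv2.INTER_CUBIC)
cv2.imwrite('pics/s2.png',im[:,:,::-1])
E
```

```text
clk 8.63 pos [542.3 -30.3  34.7] xyaw 87.26 tool shift [ 0.3 -1.3  0. ] turn 0.006 F [ 0.4 10.2  1.1] T [ 1.72 -0.16  0.03] q7 0.20 w 0.0100
```

View pics/s2.png

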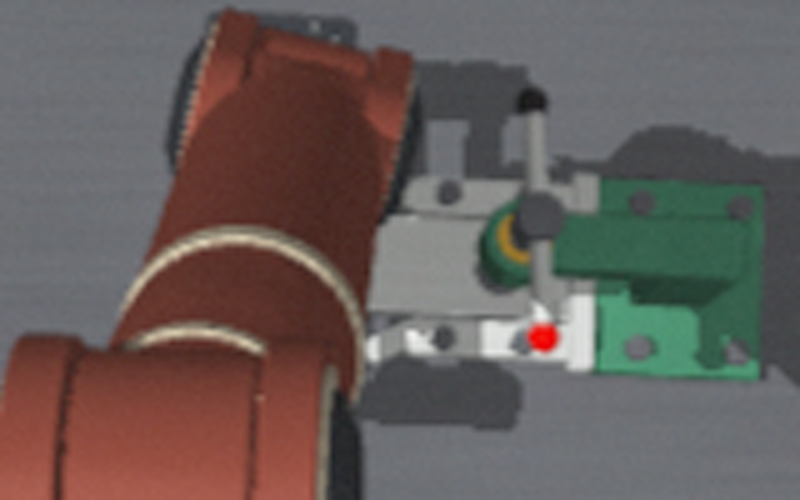

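The view shows the foot between the guides under the screw. The TCP halted at y = -30.3 mm as predicted while the force climbs, so the lug is home. Release and go up.

>>> play_rows([
  {"grip": 0.5,"xyz": [0,0,0],"turn": 0},
  {"grip": 0.5,"xyz": [0,0,0],"turn": 0},
  {"grip": 0.5,"xyz": [0,0,0],"turn": 0},
  {"grip": 0.5,"xyz": [0,0,0],"turn": 0},
  {"grip": 0.5,"xyz": [0,0,0],"turn": 0},
  {"grip": 0.5,"xyz": [0,0,0],"turn": 0},
])

```text
clock: 9.18
eef_pos: [0.5422, -0.0363, 0.0346]
eef_rot: [[0.053, 0.999, -0.0], [0.999, -0.053, -0.001], [-0.001, -0.0, -1.0]]
contact_force: [-0.0, 0.9, -1.2]
grip_width: 0.0441
```

>>> play_rows([
  {"grip": 0.5,"xyz": [0,0,-10],"turn": 0},
  {"grip": 0.5,"xyz": [0,0,-25],"turn": 0},
  {"grip": 0.5,"xyz": [0,0,-35],"turn": 0},
  {"grip": 0.22,"xyz": [0,0,-40],"turn": 0},
  {"grip": 0.22,"xyz": [0,0,-40],"turn": 0},
  {"grip": 0.22,"xyz": [0,0,-35],"turn": 0},
  {"grip": 0.22,"xyz": [0,0,-15],"turn": 0},
  {"grip": 0.22,"xyz": [0,0,0],"turn": 0},
])

```text
clock: 9.85
eef_pos: [0.5447, -0.0362, 0.24]
eef_rot: [[0.052, 0.999, 0.01], [0.999, -0.052, -0.0], [0.0, 0.01, -1.0]]
contact_force: [-1.3, -0.5, -0.3]
grip_width: 0.0218
```

>>> play_rows([
  {"grip": 0.22,"xyz": [0,0,0],"turn": -0.117},
  {"grip": 0.22,"xyz": [0,0,0],"turn": -0.117},
  {"grip": 0.22,"xyz": [0,0,0],"turn": -0.117},
  {"grip": 0.22,"xyz": [0,0,0],"turn": -0.117},
  {"grip": 0.22,"xyz": [0,0,0],"turn": -0.117},
  {"grip": 0.22,"xyz": [0,0,0],"turn": -0.117},
  {"grip": 0.22,"xyz": [0,0,0],"turn": -0.117},
])

```text
clock: 10.43
eef_pos: [0.5413, -0.0356, 0.2336]
eef_rot: [[-0.698, 0.716, -0.003], [0.716, 0.698, -0.0], [0.002, -0.002, -1.0]]
contact_force: [-0.1, -0.5, 1.0]
grip_width: 0.0203
```

>>> play_rows([
  {"grip": 0.22,"xyz": [0,0,0],"turn": -0.117},
  {"grip": 0.22,"xyz": [0,0,0],"turn": -0.117},
  {"grip": 0.22,"xyz": [0,0,0],"turn": -0.117},
  {"grip": 0.22,"xyz": [0,0,0],"turn": -0.117},
  {"grip": 0.22,"xyz": [0,0,0],"turn": -0.117},
  {"grip": 0.22,"xyz": [0,0,0],"turn": -0.117},
  {"grip": 0.22,"xyz": [0,0,0],"turn": -0.117},
  {"grip": 0.22,"xyz": [0,0,0],"turn": 0},
])

```text
clock: 11.1
eef_pos: [0.5414, -0.0359, 0.2336]
eef_rot: [[-1.0, -0.017, -0.003], [-0.017, 1.0, 0.0], [0.003, 0.0, -1.0]]
contact_force: [-0.6, -0.1, 0.3]
grip_width: 0.0205
```

```bash
python3 - <<'E'
from h import *
to((500.5,-150.7),None,181.1)
c=shot('top')
im=cv2.resize(c['pixels'][160:260,280:440],None,fx=5,fy=5,interpolation=cv2.INTER_CUBIC)
cv2.imwrite('pics/s3.png',im[:,:,::-1])
E
```

```text
clk 11.10 pos [541.4 -35.9 233.6] xyaw -179.03 tool shift [ 4.280e+01 -1.141e+02  1.000e-01] turn -0.002 F [-0.6 -0.1  0.3] T [ 0.03  0.04 -0.05] q7 1.52 w 0.0205
```

View pics/s3.png

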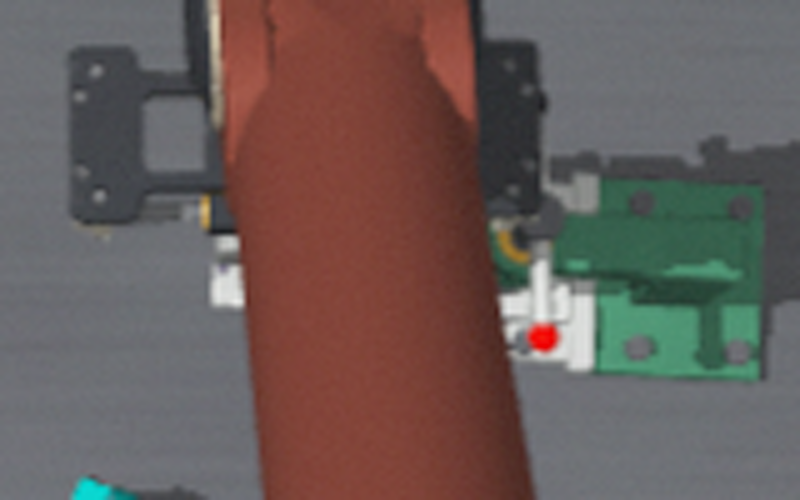

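The view shows the lug tail at crop (212,290) and the red ball still at (543,338). Moving over the bar.

>>> play_rows([
  {"grip": 0.22,"xyz": [10.7,-28.5,0],"turn": 0},
  {"grip": 0.22,"xyz": [10.7,-28.5,0],"turn": 0},
  {"grip": 0.22,"xyz": [10.7,-28.5,0],"turn": 0},
  {"grip": 0.22,"xyz": [10.7,-28.5,0],"turn": 0},
  {"grip": 0.22,"xyz": [0,0,0],"turn": 0},
  {"grip": 0.22,"xyz": [0,0,0],"turn": 0},
])

```text
clock: 11.65
eef_pos: [0.5002, -0.1522, 0.2342]
eef_rot: [[-1.0, -0.008, -0.001], [-0.008, 1.0, -0.0], [0.001, -0.0, -1.0]]
contact_force: [0.6, 0.9, -0.5]
grip_width: 0.0206
```

```bash
python3 - <<'E'
from h import *
to((500.5,-150.7),165,181.1)
c=shot('top');d=shot('scene')
a=cv2.resize(c['pixels'][160:260,300:400],(440,440),interpolation=cv2.INTER_CUBIC)
b=cv2.resize(d['pixels'][225:325,200:280],(352,440),interpolation=cv2.INTER_CUBIC)
cv2.imwrite('pics/s4.png',np.hstack([a,b])[:,:,::-1])
# lug tail in top
g=cv2.cvtColor(c['pixels'],cv2.COLOR_RGB2GRAY)
for v in range(205,226,3): print(v,g[v,312:345].tolist())
E
```

```text
clk 11.65 pos [ 500.2 -152.2  234.2] xyaw -179.55 tool shift [-0.5  1.5 69.2] turn -0.011 F [ 0.6  0.9 -0.5] T [0.07 0.   0.03] q7 1.75 w 0.0206
205 [110, 112, 109, 113, 111, 112, 112, 112, 112, 110, 117, 175, 216, 215, 215, 216, 218, 221, 221, 219, 220, 218, 217, 216, 217, 218, 219, 220, 219, 218, 220, 220, 220]
208 [111, 113, 111, 111, 113, 111, 111, 114, 112, 112, 118, 149, 181, 193, 202, 211, 218, 225, 227, 225, 223, 219, 216, 208, 201, 195, 185, 169, 153, 135, 131, 149, 168]
211 [113, 115, 114, 115, 115, 115, 114, 117, 115, 116, 117, 111, 102, 94, 96, 99, 99, 86, 75, 58, 49, 52, 52, 60, 72, 89, 105, 107, 111, 110, 111, 129, 142]
214 [114, 114, 114, 115, 115, 114, 113, 114, 113, 113, 155, 180, 159, 177, 213, 216, 215, 215, 211, 209, 210, 211, 212, 208, 206, 205, 202, 169, 114, 135, 184, 205, 205]
217 [111, 113, 113, 113, 113, 113, 112, 112, 111, 111, 184, 224, 216, 215, 216, 217, 216, 216, 217, 217, 217, 217, 217, 216, 217, 217, 218, 217, 219, 219, 218, 219, 220]
220 [108, 108, 112, 109, 109, 110, 109, 109, 111, 109, 164, 205, 200, 202, 217, 228, 229, 225, 220, 221, 221, 221, 222, 220, 219, 218, 219, 219, 220, 220, 219, 220, 219]
223 [110, 110, 109, 111, 110, 111, 113, 111, 111, 110, 114, 111, 112, 112, 111, 110, 112, 115, 108, 110, 111, 112, 111, 112, 112, 109, 112, 111, 114, 111, 109, 112, 111]
```

View pics/s4.png

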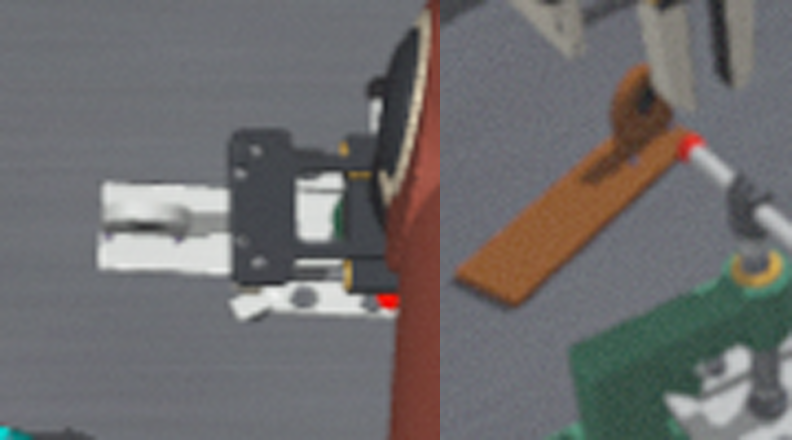

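The view shows the lug unmoved (tail at u≈322), and the two fingers above the bar with the red ball below. Descending to straddle the bar.

>>> play_rows([
  {"grip": 0.22,"xyz": [-0.5,1.5,20],"turn": -0.011},
  {"grip": 0.22,"xyz": [0,0,15],"turn": 0},
  {"grip": 0.22,"xyz": [0,0,5],"turn": 0},
  {"grip": 0.22,"xyz": [0,0,5],"turn": 0},
])

```text
clock: 12.08
eef_pos: [0.502, -0.1469, 0.189]
eef_rot: [[-1.0, -0.028, -0.001], [-0.028, 1.0, 0.001], [0.001, 0.001, -1.0]]
contact_force: [-0.2, 0.4, 0.5]
grip_width: 0.0204
```

>>> play_rows([
  {"grip": 0.22,"xyz": [0,0,6],"turn": 0},
  {"grip": 0.22,"xyz": [0,0,6],"turn": 0},
  {"grip": 0.22,"xyz": [0,0,6],"turn": 0},
  {"grip": 0.22,"xyz": [0,0,6],"turn": 0},
  {"grip": 0.22,"xyz": [0,0,0],"turn": 0},
])

```text
clock: 12.5
eef_pos: [0.5011, -0.1486, 0.1646]
eef_rot: [[-1.0, -0.026, -0.002], [-0.026, 1.0, 0.0], [0.002, 0.0, -1.0]]
contact_force: [-0.3, -0.5, -0.9]
grip_width: 0.0205
```

>>> play_rows([
  {"grip": 0.22,"xyz": [0,1,0],"turn": 0},
  {"grip": 0.22,"xyz": [0,1,0],"turn": 0},
  {"grip": 0.22,"xyz": [0,1,0],"turn": 0},
  {"grip": 0.22,"xyz": [0,1,0],"turn": 0},
])

```text
clock: 12.83
eef_pos: [0.5018, -0.146, 0.1659]
eef_rot: [[-1.0, -0.025, 0.001], [-0.025, 1.0, -0.002], [-0.001, -0.002, -1.0]]
contact_force: [0.1, -2.6, -1.2]
grip_width: 0.0205
```

```bash
python3 - <<'E'
from h import *
to((500.5,-150.7),165,181.1)
E
```

```text
clk 12.83 pos [ 501.8 -146.   165.9] xyaw -178.54 tool shift [ 1.5 -4.7  0.9] turn 0.006 F [ 0.1 -2.6 -1.2] T [-0.62 -0.04 -0.04] q7 1.73 w 0.0205
```

Contact at about 2.6 N, matching the free-running screw. Winding along an arc.

>>> play_rows([
  {"grip": 0.22,"xyz": [-0.87,4.03,0.08],"turn": 0.12},
  {"grip": 0.22,"xyz": [-0.87,4.03,0.08],"turn": 0.12},
  {"grip": 0.22,"xyz": [-0.87,4.03,0.08],"turn": 0.12},
  {"grip": 0.22,"xyz": [-0.87,4.03,0.08],"turn": 0.12},
  {"grip": 0.22,"xyz": [-0.87,4.03,0.08],"turn": 0.12},
  {"grip": 0.22,"xyz": [-0.87,4.03,0.08],"turn": 0.12},
])

```text
clock: 13.33
eef_pos: [0.5132, -0.1248, 0.1655]
eef_rot: [[-0.764, 0.645, 0.001], [0.645, 0.764, -0.002], [-0.002, -0.001, -1.0]]
contact_force: [-0.1, -3.6, -0.6]
grip_width: 0.0205
```

```bash
cat >> h.py <<'E'
def rel(ax=(535.5,-150.0)):
    s=read_state();R=s['eef_rot'];p=s['eef_pos']*1000
    v=R.T@(p-np.array([*ax,p[2]]));F=R.T@s['contact_force']
    print('clk %.2f'%s['clock'],'X,Y in tool',v[:2].round(1),'z %.1f'%p[2],'xyaw %.1f'%np.degrees(np.arctan2(R[1,0],R[0,0])),'Ftool',F.round(1),'T',s['torque'].round(2),'q7 %.2f'%s['qpos'][6])
E
python3 -c "
from h import *
rel()"
```

```text
clk 13.33 X,Y in tool [33.3  4.8] z 165.5 xyaw 139.9 Ftool [-2.3 -2.8  0.6] T [-0.82  0.    0.04] q7 1.11
```

>>> play_rows([
  {"grip": 0.22,"xyz": [-0.87,4.03,0.08],"turn": 0.12},
  {"grip": 0.22,"xyz": [-0.87,4.03,0.08],"turn": 0.12},
  {"grip": 0.22,"xyz": [-0.87,4.03,0.08],"turn": 0.12},
  {"grip": 0.22,"xyz": [-0.87,4.03,0.08],"turn": 0.12},
  {"grip": 0.22,"xyz": [-0.87,4.03,0.08],"turn": 0.12},
  {"grip": 0.22,"xyz": [-0.87,4.03,0.08],"turn": 0.12},
  {"grip": 0.22,"xyz": [-0.87,4.03,0.08],"turn": 0.12},
  {"grip": 0.22,"xyz": [-0.87,4.03,0.08],"turn": 0.12},
])

```text
clock: 14.0
eef_pos: [0.5426, -0.1161, 0.1646]
eef_rot: [[0.089, 0.996, -0.003], [0.996, -0.089, -0.0], [-0.001, -0.003, -1.0]]
contact_force: [-2.7, -2.3, 0.5]
grip_width: 0.0205
```

```bash
python3 -c "
from h import *
rel()"
```

```text
clk 14.00 X,Y in tool [34.4  4.1] z 164.6 xyaw 84.9 Ftool [-2.5 -2.5 -0.5] T [-0.43  0.64  0.03] q7 0.33
```

>>> play_rows([
  {"grip": 0.22,"xyz": [-0.87,4.03,0.08],"turn": 0.12},
  {"grip": 0.22,"xyz": [-0.87,4.03,0.08],"turn": 0.12},
  {"grip": 0.22,"xyz": [-0.87,4.03,0.08],"turn": 0.12},
  {"grip": 0.22,"xyz": [-0.87,4.03,0.08],"turn": 0.12},
  {"grip": 0.22,"xyz": [-0.87,4.03,0.08],"turn": 0.12},
  {"grip": 0.22,"xyz": [-0.87,4.03,0.08],"turn": 0.12},
  {"grip": 0.22,"xyz": [-0.87,4.03,0.08],"turn": 0.12},
])

```text
clock: 14.58
eef_pos: [0.565, -0.1311, 0.1638]
eef_rot: [[0.8, 0.6, -0.003], [0.6, -0.8, 0.003], [-0.0, -0.004, -1.0]]
contact_force: [-2.7, 0.5, 2.3]
grip_width: 0.0208
```

```bash
python3 -c "
from h import *
rel()"
```

```text
clk 14.58 X,Y in tool [34.9  2.6] z 163.8 xyaw 36.8 Ftool [-1.9 -2.1 -2.3] T [ 0.19  0.73 -0.04] q7 -0.32
```

>>> play_rows([
  {"grip": 0.22,"xyz": [-0.87,4.03,0.08],"turn": 0.12},
  {"grip": 0.22,"xyz": [-0.87,4.03,0.08],"turn": 0.12},
  {"grip": 0.22,"xyz": [-0.87,4.03,0.08],"turn": 0.12},
  {"grip": 0.22,"xyz": [-0.87,4.03,0.08],"turn": 0.12},
  {"grip": 0.22,"xyz": [-0.87,4.03,0.08],"turn": 0.12},
  {"grip": 0.22,"xyz": [0,0,0],"turn": 0},
])

```text
clock: 15.08
eef_pos: [0.5706, -0.1511, 0.1635]
eef_rot: [[0.999, 0.047, 0.001], [0.047, -0.999, 0.002], [0.001, -0.002, -1.0]]
contact_force: [0.4, 2.7, 0.9]
grip_width: 0.0205
```

```bash
python3 -c "
from h import *
rel()"
```

```text
clk 15.08 X,Y in tool [35.   2.7] z 163.5 xyaw 2.7 Ftool [ 0.6 -2.7 -0.8] T [ 0.47 -0.01  0.01] q7 -0.77
```

>>> play_rows([
  {"grip": 0.22,"xyz": [-0.6,3.45,0.07],"turn": 0.1},
  {"grip": 0.22,"xyz": [-0.6,3.45,0.07],"turn": 0.1},
  {"grip": 0.22,"xyz": [-0.6,3.45,0.07],"turn": 0.1},
  {"grip": 0.22,"xyz": [0,0,0],"turn": 0},
])

```text
clock: 15.42
eef_pos: [0.5688, -0.1616, 0.1634]
eef_rot: [[0.969, -0.247, 0.002], [-0.247, -0.969, 0.001], [0.002, -0.002, -1.0]]
contact_force: [2.3, 1.3, -0.5]
grip_width: 0.0204
```

```bash
python3 -c "
from h import *
rel()"
```

```text
clk 15.42 X,Y in tool [35.2  3. ] z 163.4 xyaw -14.3 Ftool [ 1.9 -1.8  0.5] T [ 0.45 -0.31 -0.  ] q7 -1.00
```

>>> play_rows([
  {"grip": 0.22,"xyz": [-0.6,3.45,0.07],"turn": 0.1},
  {"grip": 0.22,"xyz": [-0.6,3.45,0.07],"turn": 0.1},
  {"grip": 0.22,"xyz": [-0.6,3.45,0.07],"turn": 0.1},
  {"grip": 0.22,"xyz": [0,0,0],"turn": 0},
])

```text
clock: 15.75
eef_pos: [0.5642, -0.1706, 0.1633]
eef_rot: [[0.853, -0.521, 0.003], [-0.521, -0.853, 0.001], [0.002, -0.003, -1.0]]
contact_force: [3.5, 1.9, 0.2]
grip_width: 0.0208
```

```bash
python3 -c "
from h import *
rel()"
```

```text
clk 15.75 X,Y in tool [35.3  2.6] z 163.3 xyaw -31.4 Ftool [ 1.9 -3.5 -0.2] T [ 0.5  -0.66  0.  ] q7 -1.22
```

>>> play_rows([
  {"grip": 0.22,"xyz": [-0.6,3.45,0.07],"turn": 0.1},
  {"grip": 0.22,"xyz": [-0.6,3.45,0.07],"turn": 0.1},
  {"grip": 0.22,"xyz": [0,0,0],"turn": 0},
])

```text
clock: 16.0
eef_pos: [0.5603, -0.1749, 0.1632]
eef_rot: [[0.734, -0.679, 0.005], [-0.679, -0.734, 0.002], [0.002, -0.005, -1.0]]
contact_force: [5.5, 3.2, -0.7]
grip_width: 0.0203
```

```bash
python3 -c "
from h import *
rel()"
```

```text
clk 16.00 X,Y in tool [35.1  1.4] z 163.2 xyaw -42.8 Ftool [ 1.8 -6.1  0.8] T [ 0.71 -1.02  0.04] q7 -1.37
```

Torque is climbing: the pad bears. Small steps now.

>>> play_rows([
  {"grip": 0.22,"xyz": [-0.3,3.45,0.05],"turn": 0.1},
  {"grip": 0.22,"xyz": [0,0,0],"turn": 0},
  {"grip": 0.22,"xyz": [0,0,0],"turn": 0},
])

```text
clock: 16.25
eef_pos: [0.5584, -0.1766, 0.1632]
eef_rot: [[0.666, -0.746, 0.005], [-0.746, -0.666, 0.003], [0.002, -0.006, -1.0]]
contact_force: [6.7, 3.4, 0.1]
grip_width: 0.0209
```

```bash
python3 -c "
from h import *
rel()"
```

```text
clk 16.25 X,Y in tool [35.   0.6] z 163.2 xyaw -48.3 Ftool [ 2.  -7.3 -0. ] T [ 0.85 -1.26  0.04] q7 -1.44
```

>>> play_rows([
  {"grip": 0.22,"xyz": [-0.3,3.45,0.05],"turn": 0.1},
  {"grip": 0.22,"xyz": [0,0,0],"turn": 0},
  {"grip": 0.22,"xyz": [0,0,0],"turn": 0},
])

```text
clock: 16.5
eef_pos: [0.5561, -0.1781, 0.1632]
eef_rot: [[0.588, -0.809, 0.006], [-0.809, -0.588, 0.004], [0.001, -0.007, -1.0]]
contact_force: [7.1, 4.7, 0.5]
grip_width: 0.0206
```

```bash
python3 -c "
from h import *
rel()"
```

```text
clk 16.50 X,Y in tool [34.9 -0.2] z 163.2 xyaw -54.0 Ftool [ 0.4 -8.5 -0.4] T [ 1.02 -1.41  0.09] q7 -1.52
```

>>> play_rows([
  {"grip": 0.22,"xyz": [-0.2,2.8,0.05],"turn": 0.08},
  {"grip": 0.22,"xyz": [0,0,0],"turn": 0},
  {"grip": 0.22,"xyz": [0,0,0],"turn": 0},
])

```text
clock: 16.75
eef_pos: [0.5543, -0.1792, 0.1632]
eef_rot: [[0.522, -0.853, 0.007], [-0.853, -0.522, 0.004], [0.0, -0.008, -1.0]]
contact_force: [8.4, 5.5, -1.4]
grip_width: 0.021
```

```bash
python3 -c "
from h import *
rel()"
```

```text
clk 16.75 X,Y in tool [34.7 -0.8] z 163.2 xyaw -58.5 Ftool [ -0.3 -10.    1.5] T [ 1.11 -1.6   0.1 ] q7 -1.58
```

10 N at about 35–42 mm from the axis is roughly 0.35–0.42 N m, which is hand-tight. Backing off.

>>> play_rows([
  {"grip": 0.22,"xyz": [0,-3,0],"turn": -0.08},
  {"grip": 0.22,"xyz": [0,-3,0],"turn": -0.08},
  {"grip": 0.22,"xyz": [0,-2,0],"turn": 0},
  {"grip": 0.22,"xyz": [0,0,0],"turn": 0},
])

```text
clock: 17.08
eef_pos: [0.556, -0.1781, 0.1628]
eef_rot: [[0.645, -0.764, -0.001], [-0.764, -0.645, 0.0], [-0.001, 0.0, -1.0]]
contact_force: [0.1, 0.7, -0.7]
grip_width: 0.0204
```

```bash
python3 -c "
from h import *
rel()"
```

```text
clk 17.08 X,Y in tool [34.7  2.4] z 162.8 xyaw -49.9 Ftool [-0.4 -0.5  0.7] T [ 0.03  0.2  -0.02] q7 -1.47
```

>>> play_rows([
  {"grip": 0.22,"xyz": [0,-2,0],"turn": 0},
  {"grip": 0.22,"xyz": [0,0,-10],"turn": 0},
  {"grip": 0.22,"xyz": [0,0,-25],"turn": 0},
  {"grip": 0.22,"xyz": [0,0,-35],"turn": 0},
  {"grip": 0.22,"xyz": [0,0,-30],"turn": 0},
  {"grip": 0.22,"xyz": [0,0,0],"turn": 0},
])

```text
clock: 17.58
eef_pos: [0.5596, -0.1802, 0.2699]
eef_rot: [[0.643, -0.766, 0.01], [-0.766, -0.643, -0.007], [0.012, -0.004, -1.0]]
contact_force: [0.5, 0.1, 0.6]
grip_width: 0.0209
```

```bash
python3 -c "
from h import *
rel()
to((530,120))"
```

```text
clk 17.58 X,Y in tool [38.7  1. ] z 269.9 xyaw -50.0 Ftool [ 0.2 -0.4 -0.6] T [ 0.03  0.15 -0.04] q7 -1.57
clk 17.58 pos [ 559.6 -180.2  269.9] xyaw -50.02 tool shift [-249.1 -170.3   -2.3] turn None F [0.5 0.1 0.6] T [ 0.03  0.15 -0.04] q7 -1.57 w 0.0209
```

>>> play_rows([
  {"grip": 0.22,"xyz": [-31,-21,0],"turn": 0},
  {"grip": 0.22,"xyz": [-31,-21,0],"turn": 0},
  {"grip": 0.22,"xyz": [-31,-21,0],"turn": 0},
  {"grip": 0.22,"xyz": [-31,-21,0],"turn": 0},
  {"grip": 0.22,"xyz": [-31,-21,0],"turn": 0},
  {"grip": 0.22,"xyz": [-31,-21,0],"turn": 0},
  {"grip": 0.22,"xyz": [-31,-21,0],"turn": 0},
  {"grip": 0.22,"xyz": [0,0,0],"turn": 0},
])

```text
clock: 18.25
eef_pos: [0.5301, 0.0938, 0.2613]
eef_rot: [[0.654, -0.756, -0.003], [-0.756, -0.654, 0.005], [-0.006, -0.0, -1.0]]
contact_force: [0.8, 1.0, -1.1]
grip_width: 0.0204
```

>>> play_rows([
  {"grip": 0.22,"xyz": [-31,-21,0],"turn": 0},
  {"grip": 0.22,"xyz": [-31,-21,0],"turn": 0},
  {"grip": 0.22,"xyz": [-31,-21,0],"turn": 0},
  {"grip": 0.22,"xyz": [0,0,0],"turn": 0},
])

```text
clock: 18.58
eef_pos: [0.5181, 0.2052, 0.2613]
eef_rot: [[0.654, -0.756, -0.003], [-0.756, -0.654, 0.004], [-0.005, -0.0, -1.0]]
contact_force: [-0.0, 1.8, -1.1]
grip_width: 0.0203
```

```bash
python3 - <<'E'
from h import *
import pickle
to()
c=shot('top')
im=cv2.resize(c['pixels'][160:260,280:440],None,fx=5,fy=5,interpolation=cv2.INTER_CUBIC)
cv2.imwrite('pics/s5.png',im[:,:,::-1])
g=cv2.cvtColor(c['pixels'],cv2.COLOR_RGB2GRAY)
for v in (205,217): 
    r=g[v,312:345].astype(float);i=int(np.argmax(r>150));u=312+i-1+(150-r[i-1])/(r[i]-r[i-1]);print('tail',v,u.round(2),ray(c,u,v,.008)[:2].round(4))
E
```

```text
clk 18.58 pos [518.1 205.2 261.3] xyaw -49.12 tool shift [0. 0. 0.] turn None F [-0.   1.8 -1.1] T [0.09 0.12 0.06] q7 -2.16 w 0.0203
tail 205 310.9 [0.5555 0.0239]
tail 217 310.9 [0.5247 0.0239]
```

View pics/s5.png

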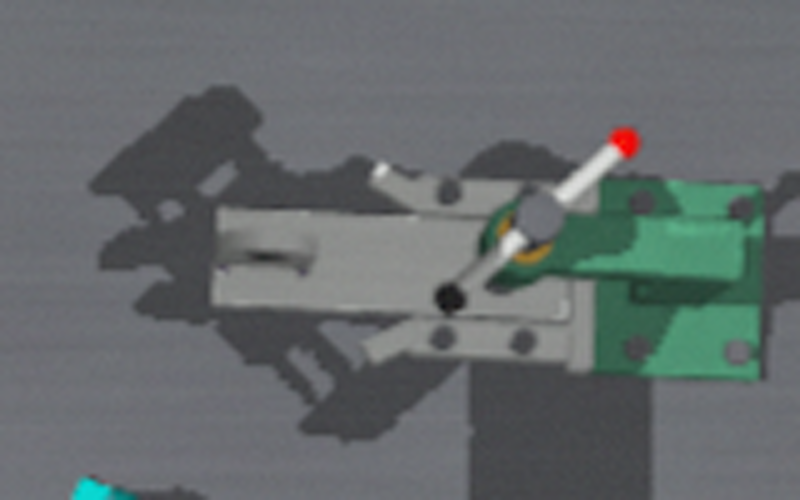

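The view shows the foot between the guides with its nose at crop (568,305) against the stop. The tail is unchanged at (215,~255), the bar is turned with red at (625,142), and the robot is clear.

```bash
python3 -c "
from h import *
print(job_done())"
```

```text
the job is handed in; nothing more can be done
None
```

The lug is home in the jig and the screw is wound down hand-tight. I handed the job in at about 18.6 s; no verdict was reported.

- **Lug:** I gripped the steel lug by its rib and slid it between the guides. The TCP stopped at y = -30.3 mm, where I had predicted the stop, while the push climbed from 5 to 10 N. The final picture shows the nose at the stop face and the tail where it was after release.
- **Screw:** I turned the T-bar about 4 rad clockwise with the fingers astride it. The screw ran free at 2–3 N, then the force rose steadily to 10.0 N once the pad bore on the foot.
- **Tightness:** I can't pin the torque down exactly. It is about 0.35 N m if the finger pushed at its centre (35 mm from the axis), or up to about 0.42 N m if it pushed at its outer edge. Both are within the hand-tight range. I had no reading of the pad force itself.
- **Last checks:** The fingers came off with no force showing, and the robot ended clear of everything. I touched nothing else and nothing beside the jig looked shifted, but I did not re-measure the bystanders. A scripted tail check on the last image gave a wrong value because its threshold failed in the robot's shadow, so I judged the tail from the picture.

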